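Rinse-dip the probe, seat it and hold the sample cup up to it with the cam lever

TASK

Take the sensor probe out of its blue block, dip its tip well into the rinse beaker, and stand it in the hole of the lift station's arm so that its collar rests on the arm, then let it go. Then take the red handle of the cam lever and swing the lever up until it stands upright, where the cam lifts the orange sample cup highest around the probe tip; the lever springs back, so finish while still holding it there. Leave the beaker standing and leave the other bottles and vials where they are.

Things in the scene. Friction and masses are not known exactly. Their poses are not given: they have to be found in the camera images.
- probe: loose sensor probe standing upright, 140 mm long, 60 g, round about its own z axis. Origin at the tip (its lowest point), z up along the probe. Steel shaft 8 mm across from 0 to 70 mm, black collar 32 mm across from 70 to 76 mm, white handle 20 mm across from 76 to 140 mm (top 6 mm orange). It starts in the blue block with its collar on the block's top, tip 15 mm above the table
- probe_tip (a point): lower end of the probe shaft
- probe_grip (a point): middle of the probe's handle, 108 mm above the tip: where to grasp it from above
- stand: fixed blue block 64 x 64 x 85 mm tall with an upright 17 mm hole through its middle, in which the probe starts. Origin under its centre, on the table
- beaker: loose open round rinse beaker of greenish glass, empty, 150 g, 68 mm across (72 mm at the rim), 60 mm tall, wall 3 mm, inner floor 5 mm above the table. Origin under its centre
- beaker_rim (a point): centre of the beaker's mouth, 60 mm above the table
- station: fixed lift station: grey base 130 x 200 x 10 mm; origin under the base's centre, on the table; its x axis points away from the robot (turned up to 0.3 rad about the vertical), y to the left seen from the robot, z up. An aluminium column at its +y side (y = +85 mm) carries an arm 14 mm thick, whose top is 172 mm above the table. Below the arm's hole the orange cup rides on a cam-lifted platform; the lever is on the -y side
- holder_mouth (a point): centre of the upright 17 mm through hole (3 mm chamfer) in the station arm, at the arm's top face, 172 mm above the table, straight above the station origin. Arm end 56 x 56 mm. With the probe seated its collar rests on this face and its tip is 102 mm above the table
- cup_rim (a point): centre of the mouth of the orange sample cup, 42 mm across at the rim, inside 37 mm, 26 mm deep. 94 mm above the table when low, 116 mm at the highest lift (then 14 mm of the seated probe is inside)
- lever (a joint): angle of the cam lever in rad: 0 = rest, lever lying towards the robot (station -x) and 15.5 degrees above level; grows as the handle swings up and over, away from the robot. 1.30 = lever upright, highest lift of the cam (22 mm); beyond that the cup sinks again; stop at 2.2. A spring pulls it back to 0: about 1 N at the handle at rest, 4 N at 1.3; it does not stay by itself
- lever_grip (a point): middle of the red handle, 110 mm from the lever's axis; 69 mm above the table at rest, 150 mm with the lever upright
- lever_axis (a point): point on the lever's turning axis, in the plane in which the handle's middle moves: 40 mm above the table, 120 mm to the -y side of the station origin. The axis runs along station y
- handle: red handle sleeve of the lever, a cylinder 20 mm across and 60 mm long, lying along station y and sticking out to -y beside the lever arm; it spins freely on the lever, so a gripper that pinches it across station x from above can follow the arc without turning. Origin at its middle
- wash_bottle: bystander, to be left alone: white squeeze bottle, 66 mm across, yellow band, blue cap and bent blue spout, 195 mm tall; origin under its centre
- glass_bottle: bystander, to be left alone: clear glass bottle, white cap, 72 mm across, 150 mm tall; origin under its centre
- orange_bottle: bystander, to be left alone: small clear bottle with orange cap, 44 mm across, 85 mm tall; origin under its centre
- amber_jar: bystander, to be left alone: amber jar with white lid, 64 mm across, 70 mm tall; origin under its centre
- vial_a: bystander, to be left alone: small clear vial with white cap, 26 mm across, 45 mm tall; origin under its centre
- vial_b: bystander, to be left alone: small clear vial with white cap, 26 mm across, 45 mm tall; origin under its centre

How it is judged:
By the outcome, as a careful person would: the job done as asked, in the order asked, and still so for the second after the job is handed in, while the arm keeps its last pose, push and grip.
It also fails if it takes over 54 s, if anything falls off the work surface, if the arm or the gripper's body presses on something with over 40 N, if the wrist force passes 120 N, or if a joint passes its speed limit or range.

ROBOT

A 6-joint arm with a two-finger parallel gripper is mounted at the origin on the work surface. World frame = base frame: x ahead of the robot, y to its left, z up, the work surface at z = 0. Lengths are in mm, angles in rad, forces in N, time in s.
With the tool pointing down it reaches from about 400 to 925 mm from the base axis. Payload 12.5 kg.
Tool frame: the origin (TCP) lies on the centre line of the jaws, within the pads' length; the fingertips stand 14 mm ahead of it and the grasp point (between the pads) lies 5 mm behind it; z points along the fingers, y is the direction in which the jaws open and shut (so a half turn about z gives the same grasp; the last joint's range is limited). The gripper opens to 95 mm and grips with 3 to 60 N. Pads are 20 mm wide; open, the fingers measure 119 mm over their backs; the gripper's body (75 mm by 180 mm) begins 59 mm behind the grasp point.
Start: joints at [1.096, 0.491, 1.559, -0, 1.092, -0.106], TCP at [225.294, 582.999, 228.661] pointing down, gripper open.
Joint ranges: [-3.1, 3.1], [-0.84, 2.19], [0.05, 2.79], [-1.13, 4.28], [0.06, 2.93], [-2.69, 2.69]. Speed limits (rad/s): [2.22, 2.22, 2.79, 3.14, 3.14, 3.14].

INTERFACE

Orientations are given as [roll, pitch, yaw] about the fixed x, y, z axes, in that order (R = Rz(yaw) Ry(pitch) Rx(roll)).
In Python, from cell import * gives the robot as it stands.
- The arm moves only by the tool play_rows, never from a script. Its argument "moves" is a list of rows, each a list of 7 numbers: the shift along the tool's x, y, z in m, then the turn, a rotation vector about the tool's x, y, z in rad, then the opening in per cent of the stroke, from 0 (shut) to 100 (fully open). In form: [[tx, ty, tz, ax, ay, az, claw], ...]. A call has 1 to 8 rows; each row shifts and turns the pose as measured when the row begins, along the tool's axes as they then stand; what a row does not reach is not made up. A row lasts 1/10 s, in which the tool goes at most 50 mm and 8.59 degrees, less where a joint would pass 70% of its speed; a pose out of reach is approached as far as the arm can. A call is refused whole if a number of a shift passes 0.05 or a number of a turn 0.15, either way. A call with a gripper value outside its range is refused whole. The fingers move at their own pace and stop on an object; the grip force is fixed at half the most. Time passes only in rows, so rows that do not move let the fingers close. It gives the time, the measured TCP pose, the force and the opening at its end, in the units of the state.
- state(): the state, without advancing time (a new reading comes with each control period).
- read_camera(name): name is "side" or "top"; returns a dict with "img" (480x640x3 uint8, red, green, blue), "fx", "fy", "cx", "cy" (pixels), "k1" (the pictures are not rectified: a ray, as slopes to the right and down, at radius r is drawn at 1 + k1 r^2 times it, then the intrinsics apply), "R" (3x3) and "t" (3): a world point X has camera coordinates R X + t. Camera axes: x right, y down, z forward; pixel columns grow to the right and rows downward; lengths in mm; the calibration is good to about 2 mm. A picture is of the moment at which its call begins. There is no depth.
- job_done(): hands the job in, once; it reports no verdict.
The state is a dict: "t": time; "joints": joint angles; "qvel": joint speeds; "tau": joint torques, N m; "eef_pos": TCP position; "tcp_rot": TCP orientation; "ft_force": force on the tool from outside, world axes, zero at the start; "moment": the same for the moment, N m; "opening": opening from 0.0 (shut) to 1.0 (fully open).
Only numpy, scipy, OpenCV 4.12 (cv2) and the standard library are available. Lean on these libraries where they do the work, as an engineer would, in place of code of your own. Each camera call takes 0.05 s, during which the arm holds its last target.

## Working session

There is one attempt and no reset: what is moved stays moved. The work goes in short steps, Python scripts to look and compute and a tool call to move; the robot and the scene stay as the last step left them, time stands still between calls to the robot, and variables do not carry over. Pictures are saved under pics/ and viewed, and the job is handed in when it is done.

Besides the shell and the picture viewer there is one more tool, called after "Request:" by a JSON object that holds its "op" and its "data". play_rows: Moves the arm, as the interface text tells. Its arguments: {"type":"object","properties":{"moves":{"type":"array"}},"required":["moves"]}

```bash
mkdir -p pics
cat > h.py <<'E'
import numpy as np, cv2
from cell import *
def snap(n,f):
    c=read_camera(n); cv2.imwrite(f'pics/{f}.png',c['img'][:,:,::-1]); np.save(f'pics/{f}.npy',c,allow_pickle=True); return c
def load(f): return np.load(f'pics/{f}.npy',allow_pickle=True).item()
def ray(c,u,v):
    K=np.array([[c['fx'],0,c['cx']],[0,c['fy'],c['cy']],[0,0,1.]])
    p=cv2.undistortPoints(np.array([[[u,v]]],float),K,np.array([c['k1'],0,0,0.]))[0,0]
    R=np.array(c['R']);t=np.array(c['t']);d=R.T@np.array([p[0],p[1],1]);return -R.T@t,d/np.linalg.norm(d)
def onz(c,u,v,z):
    o,d=ray(c,u,v);return o+d*(z-o[2])/d[2]
def tri(c1,p1,c2,p2):
    o,d=ray(c1,*p1);q,e=ray(c2,*p2)
    s=np.linalg.lstsq(np.stack([d,-e],1),q-o,rcond=None)[0]
    a=o+d*s[0];b=q+e*s[1];return (a+b)/2,np.linalg.norm(a-b)
def proj(c,X):
    X=np.array(X,float);p=np.array(c['R'])@X+np.array(c['t']);x=p[:2]/p[2];x=x*(1+c['k1']*(x@x));return x[0]*c['fx']+c['cx'],x[1]*c['fy']+c['cy']
E
python3 - <<'E'
from h import *
for n in('side','top'):
    c=snap(n,n+'0');print(n,c['fx'],c['k1'],-np.array(c['R']).T@c['t'])
print(state())
E
```

```text
side 597.2935286470191 -0.19868038575637229 [ 155.44361135 -954.13095079  917.58059692]
top 564.164766100982 -0.15388966639110063 [ 273.56707339  -12.47921003 1726.23744338]
{'t': 0.1, 'joints': array([ 1.09639874e+00,  4.91480550e-01,  1.55940327e+00,  1.56180846e-06,
        1.09168046e+00, -1.05569062e-01]), 'qvel': array([-1.07482547e-04, -4.97034120e-05, -7.88696539e-04, -3.17016843e-04,
       -9.61946812e-04,  6.42728650e-04]), 'tau': array([ 2.58679829e-03, -6.13619542e+01, -2.58613515e+01,  6.93896133e-02,
        4.69261198e-02, -1.12052969e-04]), 'eef_pos': array([225.19376784, 582.80211215, 228.12672673]), 'tcp_rot': array([-3.14062658e+00, -1.03761035e-04,  2.77276336e+00]), 'ft_force': array([-0.21377614,  0.23672152, -0.18438116]), 'moment': array([ 0.04169704, -0.00817409,  0.01246582]), 'opening': 0.9997264401144763}
```

View pics/side0.png

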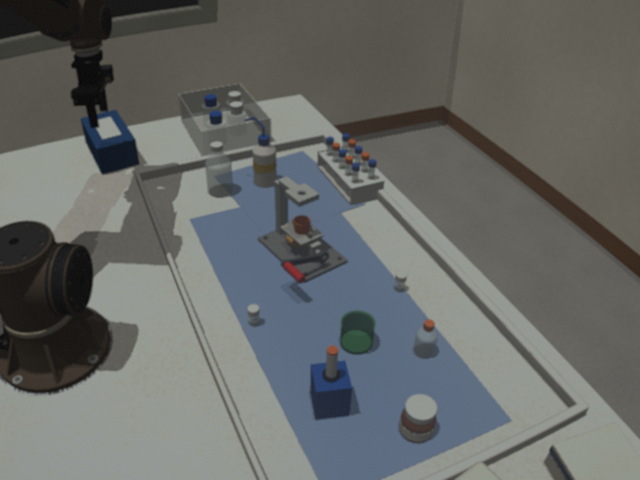

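View pics/top0.png

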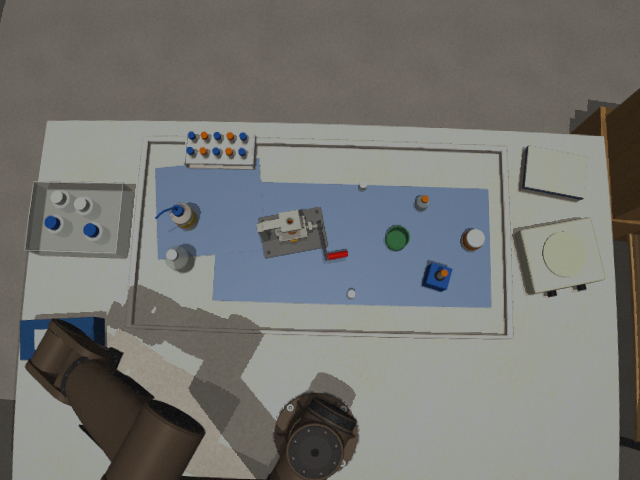

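The side view shows the probe at (332,360), beaker (357,332), red handle (293,271) and station arm (300,192). In the top view they are at (442,273), (397,238), (337,255) and (290,222). I'll zoom in next.

Run:
```python
from h import *
c=load('top0')['img'][:,:,::-1]; 
a=cv2.resize(c[195:275,245:355],None,fx=7,fy=7,interpolation=cv2.INTER_CUBIC);cv2.imwrite('pics/z1.png',a)
b=cv2.resize(c[215:300,375:465],None,fx=7,fy=7,interpolation=cv2.INTER_CUBIC);cv2.imwrite('pics/z2.png',b)
c=load('side0')['img'][:,:,::-1]; 
a=cv2.resize(c[170:290,250:360],None,fx=5,fy=5,interpolation=cv2.INTER_CUBIC);cv2.imwrite('pics/z3.png',a)
b=cv2.resize(c[300:425,295:395],None,fx=4.7,fy=4.7,interpolation=cv2.INTER_CUBIC);cv2.imwrite('pics/z4.png',b)
for n in('top0','side0'):
    k=load(n);im=k['img'];h=cv2.cvtColor(im,cv2.COLOR_RGB2HSV)
    for nm,lo,hi in(('red',(0,200,90),(4,255,255)),('orange',(5,150,90),(15,255,255)),('blue',(105,190,50),(125,255,255)),('green',(60,80,30),(88,255,255))):
        m=cv2.inRange(h,lo,hi);N,_,s,ce=cv2.connectedComponentsWithStats(m)
        for i in range(1,N):
            if s[i,4]>12:print(n,nm,s[i],ce[i].round(1))
```

```text
top0 red [328 251  20   8  99] [337.2 254.6]
top0 orange [201 132   7   7  37] [203.6 134.9]
top0 orange [227 132   7   8  35] [229.6 135.5]
top0 orange [200 147   7   7  37] [202.6 150.2]
top0 orange [225 148   7   7  39] [228.3 150.9]
top0 orange [422 196   6   6  30] [424.5 198.4]
top0 orange [441 270   7   7  32] [443.8 272.6]
top0 blue [189 133   6   6  27] [191.4 135.3]
top0 blue [214 132   7   7  33] [216.9 135.2]
top0 blue [240 133   6   7  34] [242.5 135.8]
top0 blue [187 147   6   7  32] [189.5 150.1]
top0 blue [213 148   7   7  30] [215.8 151. ]
top0 blue [239 149   6   7  29] [241.2 151.7]
top0 blue [169 206  14  10  70] [176.9 210.1]
top0 blue [156 209  12   9  14] [161.9 212.4]
top0 blue [ 45 217  12  12 105] [ 50.3 222. ]
top0 blue [ 84 224  12  13 119] [ 89.6 229.4]
top0 blue [424 264  28  27 298] [436.6 278.3]
top0 green [386 226  24  25 468] [397.1 237.6]
side0 orange [349 140   6   3  14] [351.6 141.1]
side0 orange [347 157   5   3  13] [348.8 157.8]
side0 orange [426 321   7   4  18] [428.9 322.5]
side0 orange [329 347   8   7  44] [332.3 350. ]
side0 green [341 330  30  23 540] [355.9 340.8]
```

View pics/z1.png

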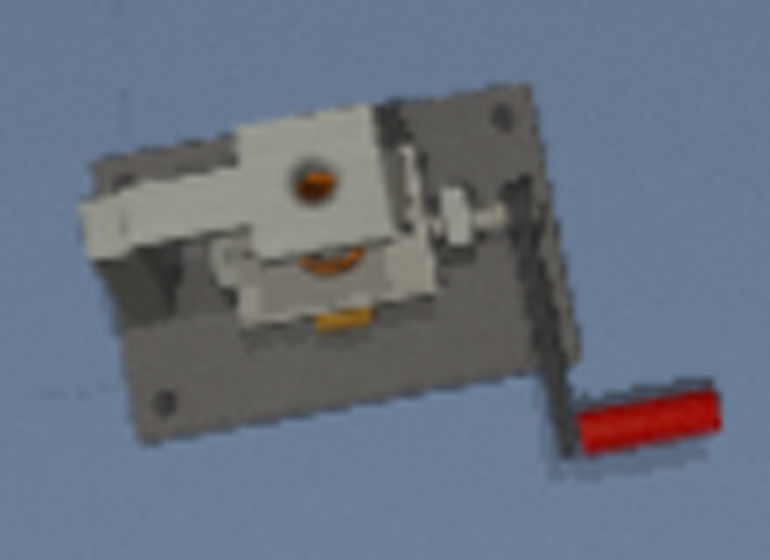

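View pics/z2.png

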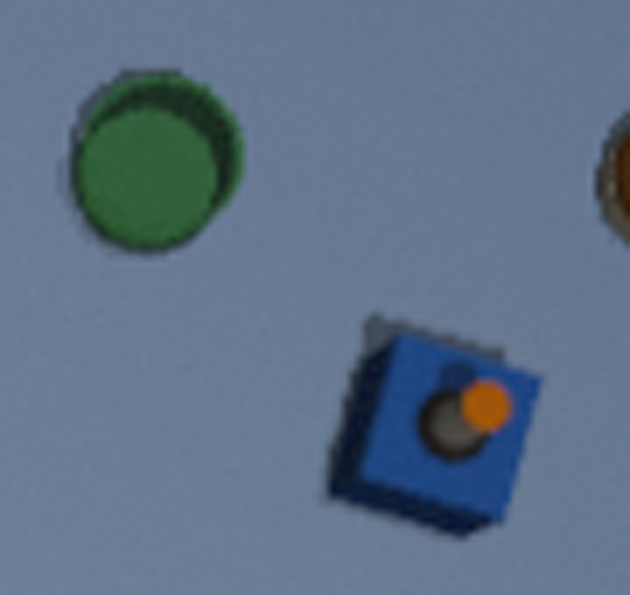

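View pics/z3.png

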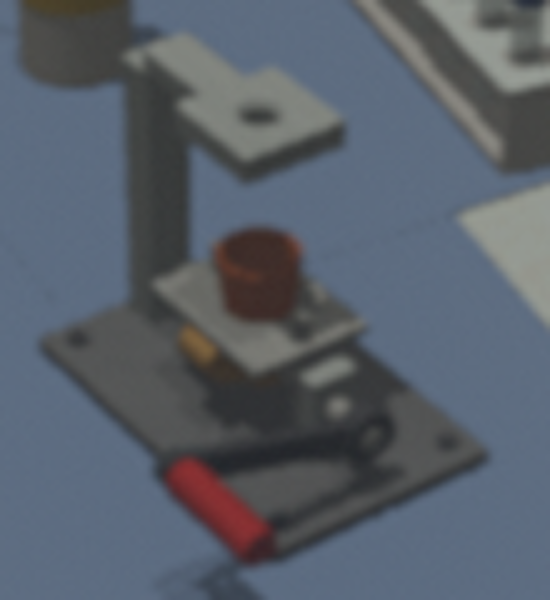

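View pics/z4.png

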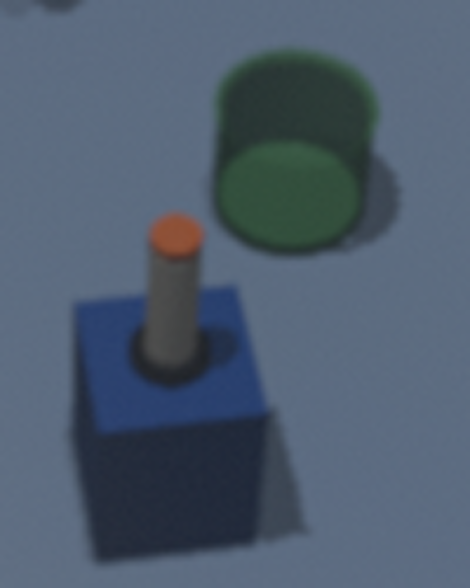

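Run:
```python
from h import *
T=load('top0');S=load('side0')
z1=lambda x,y:(245+(x+.5)/7-.5,195+(y+.5)/7-.5)
z2=lambda x,y:(375+(x+.5)/7-.5,215+(y+.5)/7-.5)
z3=lambda x,y:(250+(x+.5)/5-.5,170+(y+.5)/5-.5)
z4=lambda x,y:(295+(x+.5)/4.7-.5,300+(y+.5)/4.7-.5)
def both(n,t,s,z): print(n,onz(T,*t,z).round(1),onz(S,*s,z).round(1),[a.round(1) for a in tri(T,t,S,s)])
both('probetop',z2(487,406),z4(176,234),155)
both('collarT',z2(456,424),z4(169,343),89)
both('hole',z1(315,184),z3(259,115),172)
P=[onz(T,*z1(*p),10)[:2] for p in((95,160),(530,85),(580,360),(145,440))]
P=np.array(P);print(P.round(1),P.mean(0));
for a,b in((0,1),(3,2)):
    d=P[a]-P[b];print('y-axis yaw',np.arctan2(-d[0],d[1]))
Q=np.array([onz(S,*z3(*p),10)[:2] for p in((165,465),(42,343),(490,458),(275,553))]);print(Q.round(1))
both('handle',z1(649,420),z3(220,509),69)
both('beakfloor',z2(146,178),z4(290,196),5)
both('beakrim',z2(163,150),z4(297,108),60)
st=[onz(T,*z2(*p),85) for p in((397,335),(541,379),(502,521),(361,476))];print(np.mean(st,0).round(1))
st=[onz(S,*z4(*p),85) for p in((75,303),(236,288),(267,410),(97,430))];print(np.mean(st,0).round(1))
for n,p in(('wash',(187,215)),('glass',(178,260)),('vialb',(351,294)),('viala',(363,187)),('orangeb',(422,203)),('jar',(472,240))):print(n,onz(T,*p,60).round(0))
```

```text
probetop [ 474.2 -348.8  155. ] [ 474.2 -352.5  155. ] [array([ 475.1, -349.7,  151.5]), np.float64(1.1)]
collarT [ 474.7 -349.7   89. ] [ 475.6 -349.    89. ] [array([ 474.9, -349.6,   89.9]), np.float64(0.8)]
hole [606.3  91.6 172. ] [606.8  85.7 172. ] [array([608.2,  91.6, 167.8]), np.float64(2.1)]
[[649.  201.1]
 [689.1   8.3]
 [565.3 -17.6]
 [523.8 172.5]] [606.79082717  91.04251282]
y-axis yaw 0.20514581434338902
y-axis yaw 0.21486060803539428
[[545.3  53.6]
 [524.2 165. ]
 [688.8  -2.2]
 [568.  -23.9]]
handle [530.3 -47.5  69. ] [530.8 -48.7  69. ] [array([530.8, -47.6,  67.9]), np.float64(0.8)]
beakfloor [ 591.3 -228.5    5. ] [ 592.3 -234.3    5. ] [array([ 593.6, -229.6,   -0.6]), np.float64(2.7)]
beakrim [ 593.6 -228.9   60. ] [ 591.9 -233.9   60. ] [array([ 594.6, -229.5,   54.8]), np.float64(0.0)]
[ 473.6 -348.1   85. ]
[ 474.3 -352.1   85. ]
wash [639. 414.  60.]
glass [500. 431.  60.]
vialb [415. -91.  60.]
viala [ 743. -121.   60.]
orangeb [ 699. -303.   60.]
jar [ 588. -456.   60.]
```

Request:
{"op": "play_rows", "data": {"moves": [[0,0,-0.01,0,0,0.124,100],[0,0,-0.01,0,0,0.124,100],[0,0,-0.01,0,0,0.124,100],[0,0,-0.01,0,0,0.124,100],[0,0,-0.01,0,0,0.124,100],[0,0,-0.01,0,0,0.124,100],[0,0,-0.01,0,0,0.124,100],[0,0,-0.01,0,0,0.124,100]]}}

```text
t: 0.9
eef_pos: [224.6, 581.6, 306.4]
tcp_rot: [-3.135, 0.008, 1.743]
ft_force: [-0.6, -0.3, 0.8]
opening: 1.001
```

Request:
{"op": "play_rows", "data": {"moves": [[-0.045,0.0145,0,0,0,0,100],[-0.045,0.0145,0,0,0,0,100],[-0.045,0.0145,0,0,0,0,100],[-0.045,0.0145,0,0,0,0,100],[-0.045,0.0145,0,0,0,0,100],[-0.045,0.0145,0,0,0,0,100],[-0.045,0.0145,0,0,0,0,100],[-0.045,0.0145,0,0,0,0,100]]}}

```text
t: 1.7
eef_pos: [401.5, 238.1, 307.1]
tcp_rot: [-3.134, 0.009, 1.746]
ft_force: [0.7, -0.1, 0.4]
opening: 1.001
```

```bash
cat > go.py <<'E'
import sys
from h import *
from scipy.spatial.transform import Rotation as Ro
x,y,z=map(float,sys.argv[1:4]); yaw=float(sys.argv[4]) if len(sys.argv)>4 else 1.781
s=state();R=Ro.from_euler('xyz',s['tcp_rot']);d=np.array([x,y,z])-s['eef_pos']
r=R.inv()*Ro.from_euler('xyz',[np.pi,0,yaw])
print('t',round(s['t'],2),'pos',s['eef_pos'].round(1),'F',s['ft_force'].round(1),'op',round(s['opening'],3))
v=R.inv().apply(d);print('shift mm',v.round(1),'norm',np.linalg.norm(v).round(1),'turn',r.as_rotvec().round(3))
E
python3 go.py 474.5 -350 250
```

```text
t 1.7 pos [401.5 238.1 307.1] F [ 0.7 -0.1  0.4] op 1.001
shift mm [-591.3  -30.1   62.4] norm 595.4 turn [-0.008  0.008 -0.035]
```

Request:
{"op": "play_rows", "data": {"moves": [[-0.045,0.002,0,-0.002,0.002,-0.005,100],[-0.045,0.002,0,-0.002,0.002,-0.005,100],[-0.045,0.002,0,-0.002,0.002,-0.005,100],[-0.045,0.0,0,-0.002,0.002,-0.005,100],[-0.045,-0.002,0,0,0,-0.005,100],[-0.045,-0.004,0,0,0,-0.005,100],[-0.045,-0.004,0,0,0,-0.005,100],[-0.045,-0.004,0,0,0,0,100]]}}

```text
t: 2.5
eef_pos: [463.2, -132.3, 307.4]
tcp_rot: [3.142, -0.0, 1.782]
ft_force: [1.4, 0.9, -0.2]
opening: 1.001
```

```bash
python3 go.py 474.5 -350 220
```

```text
t 2.5 pos [ 463.2 -132.3  307.4] F [ 1.4  0.9 -0.2] op 1.001
shift mm [-215.3  -34.6   87.4] norm 234.9 turn [ 0.    -0.     0.001]
```

Request:
{"op": "play_rows", "data": {"moves": [[-0.04,-0.006,0.015,0,0,0,100],[-0.04,-0.006,0.015,0,0,0,100],[-0.04,-0.006,0.015,0,0,0,100],[-0.04,-0.006,0.015,0,0,0,100],[-0.035,-0.006,0.015,0,0,0,100],[-0.02,-0.004,0.01,0,0,0,100],[0,0,0,0,0,0,100]]}}

```text
t: 3.2
eef_pos: [472.9, -364.2, 217.0]
tcp_rot: [-3.141, -0.002, 1.776]
ft_force: [-0.1, 1.4, 0.7]
opening: 1.001
```

```bash
python3 go.py 474.5 -350 118
python3 - <<'E'
from h import *
a=snap('side','s1')['img'][:,:,::-1];b=snap('top','t1')['img'][:,:,::-1]
A=cv2.resize(a[250:450,250:450],(600,600));cv2.imwrite('pics/s1z.png',A)
E
```

```text
t 3.2 pos [ 472.9 -364.2  217. ] F [-0.1  1.4  0.7] op 1.001
shift mm [13.5  4.5 99. ] norm 100.0 turn [-0.    -0.002 -0.005]
```

View pics/s1z.png

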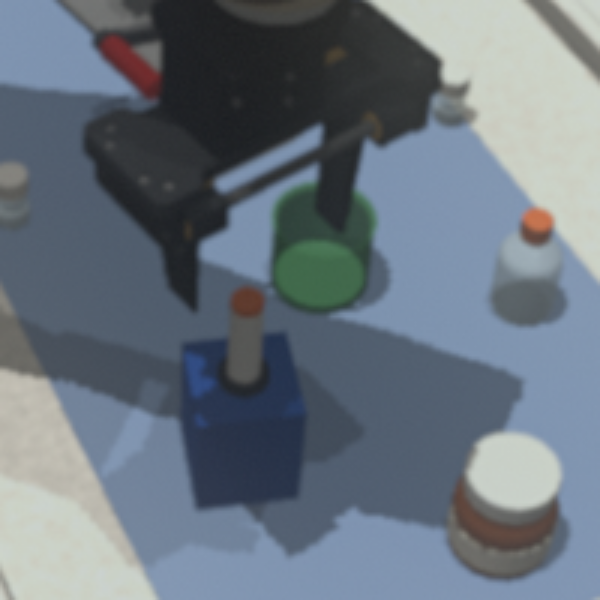

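The gripper is above and behind the probe, with its fingers at about (185,290) and (340,210) in the crop. I'll align it and then descend.

Request:
{"op": "play_rows", "data": {"moves": [[0.0135,0.0045,0,0,0,-0.005,100],[0,0,0,0,0,0,100]]}}

```text
t: 3.5
eef_pos: [475.3, -345.0, 219.7]
tcp_rot: [3.14, -0.0, 1.784]
ft_force: [-0.5, -0.6, -0.1]
opening: 1.002
```

```bash
python3 go.py 474.5 -350 118
```

```text
t 3.5 pos [ 475.3 -345.   219.7] F [-0.5 -0.6 -0.1] op 1.002
shift mm [ -4.7  -2.  101.7] norm 101.8 turn [ 0.001 -0.     0.003]
```

Request:
{"op": "play_rows", "data": {"moves": [[-0.004,-0.002,0.02,0,0,0,100],[0,0,0.02,0,0,0,100],[0,0,0.02,0,0,0,100],[0,0,0.02,0,0,0,100],[0,0,0.015,0,0,0,100],[0,0,0.005,0,0,0,100],[0,0,0,0,0,0,100]]}}

```text
t: 4.2
eef_pos: [478.4, -341.7, 123.6]
tcp_rot: [3.134, 0.008, 1.795]
ft_force: [0.3, -0.3, -0.4]
opening: 1.001
```

```bash
python3 go.py 474.5 -350 118;python3 - <<'E'
from h import *
a=snap('side','s2')['img'][:,:,::-1];
A=cv2.resize(a[250:450,250:450],(600,600));cv2.imwrite('pics/s2z.png',A)
E
```

```text
t 4.2 pos [ 478.4 -341.7  123.6] F [ 0.3 -0.3 -0.4] op 1.001
shift mm [-7.2 -5.6  5.6] norm 10.7 turn [0.008 0.008 0.014]
```

View pics/s2z.png

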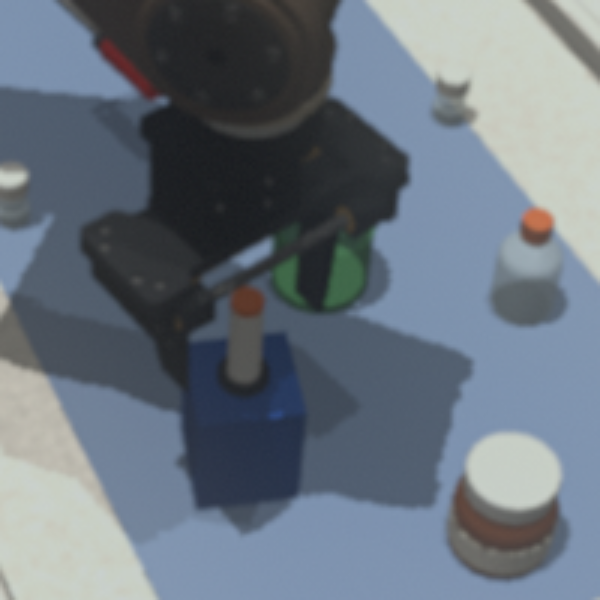

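Run:
```python
from h import *
S=load('s2')
for X in((478,-342,118),(425,-354,109),(531,-330,109),(474.5,-350,155)):
    u,v=proj(S,X);print(X,(u-250)*3,(v-250)*3)
```

```text
(478, -342, 118) 241.9322588711421 326.1688542949608
(425, -354, 109) 166.89894698676045 379.04170646280807
(531, -330, 109) 312.4027243568945 295.0670657491148
(474.5, -350, 155) 244.71277613988917 294.99824955424185
```

Projections agree with the picture: the TCP is at the handle, offset by about 8 mm. I'll correct that and close the jaws.

Request:
{"op": "play_rows", "data": {"moves": [[-0.007,-0.0055,0.0055,0.008,0.008,0.014,100],[0,0,0,0,0,0,100],[0,0,0,0,0,0,100]]}}

```text
t: 4.55
eef_pos: [475.2, -350.9, 120.5]
tcp_rot: [3.14, 0.003, 1.78]
ft_force: [-0.4, 0.4, -1.0]
opening: 0.996
```

```bash
python3 go.py 474.5 -350 118
```

```text
t 4.55 pos [ 475.2 -350.9  120.5] F [-0.4  0.4 -1. ] op 0.996
shift mm [ 1.  -0.5  2.5] norm 2.7 turn [ 0.001  0.003 -0.001]
```

Request:
{"op": "play_rows", "data": {"moves": [[0,0,0.001,0,0.003,0,40],[0,0,0,0,0,0,40],[0,0,0,0,0,0,25],[0,0,0,0,0,0,10],[0,0,0,0,0,0,0],[0,0,0,0,0,0,0],[0,0,0,0,0,0,0],[0,0,0,0,0,0,0]]}}

```text
t: 5.35
eef_pos: [475.3, -351.2, 120.1]
tcp_rot: [3.14, 0.0, 1.78]
ft_force: [0.9, -0.3, -0.5]
opening: 0.386
```

```bash
python3 go.py 474.5 -350 118
```

```text
t 5.35 pos [ 475.3 -351.2  120.1] F [ 0.9 -0.3 -0.5] op 0.386
shift mm [ 1.3 -0.5  2.1] norm 2.5 turn [ 0.002  0.    -0.001]
```

Request:
{"op": "play_rows", "data": {"moves": [[0,0,0,0,0,0,0],[0,0,0,0,0,0,0],[0,0,0,0,0,0,0],[0,0,0,0,0,0,0],[0,0,0,0,0,0,0]]}}

```text
t: 5.85
eef_pos: [475.2, -351.2, 120.0]
tcp_rot: [3.14, 0.0, 1.78]
ft_force: [-0.7, 0.3, -0.2]
opening: 0.205
```

```bash
python3 go.py 474.5 -350 118
```

```text
t 5.85 pos [ 475.2 -351.2  120. ] F [-0.7  0.3 -0.2] op 0.205
shift mm [ 1.3 -0.5  2. ] norm 2.5 turn [ 0.002  0.    -0.001]
```

Request:
{"op": "play_rows", "data": {"moves": [[0,0,-0.015,0,0,0,0],[0,0,-0.02,0,0,0,0],[0,0,-0.02,0,0,0,0],[0,0,-0.02,0,0,0,0],[0,0,-0.02,0,0,0,0],[0,0,-0.015,0,0,0,0],[0,0,0,0,0,0,0]]}}

```text
t: 6.55
eef_pos: [474.6, -350.8, 233.0]
tcp_rot: [-3.142, -0.002, 1.78]
ft_force: [-0.2, 0.8, -1.2]
opening: 0.207
```

```bash
python3 go.py 593 -229.5 215
python3 - <<'E'
from h import *
a=snap('side','s3')['img'][:,:,::-1];
A=cv2.resize(a[200:450,250:450],(480,600));cv2.imwrite('pics/s3z.png',A)
E
```

```text
t 6.55 pos [ 474.6 -350.8  233. ] F [-0.2  0.8 -1.2] op 0.207
shift mm [ 94.  141.1  18.2] norm 170.5 turn [-0.    -0.002 -0.001]
```

View pics/s3z.png

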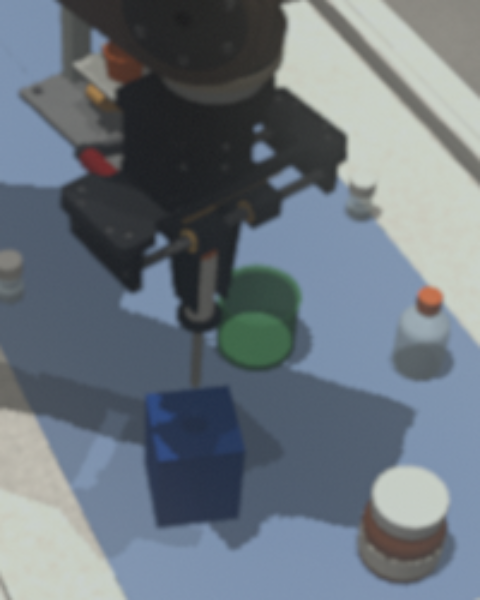

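The probe is held upright, and its tip at about (196,384) is clear of the block. Next I move over the beaker.

Request:
{"op": "play_rows", "data": {"moves": [[0.018,0.028,0,0,0,0,0],[0.018,0.028,0,0,0,0,0],[0.018,0.028,0,0,0,0,0],[0.018,0.028,0.005,0,0,0,0],[0.014,0.018,0.005,0,0,0,0],[0,0,0,0,0,0,0],[0,0,0,0,0,0,0]]}}

```text
t: 7.3
eef_pos: [584.9, -234.9, 212.9]
tcp_rot: [-3.133, -0.01, 1.778]
ft_force: [-0.1, 0.3, -0.1]
opening: 0.206
```

```bash
python3 go.py 593 -229.5 122
```

```text
t 7.3 pos [ 584.9 -234.9  212.9] F [-0.1  0.3 -0.1] op 0.206
shift mm [ 2.7  9.8 90.9] norm 91.5 turn [-0.009 -0.01  -0.003]
```

Request:
{"op": "play_rows", "data": {"moves": [[0.0025,0.009,0,-0.009,-0.01,0,0],[0,0,0.012,0,0,0,0],[0,0,0.015,0,0,0,0],[0,0,0.015,0,0,0,0],[0,0,0,0,0,0,0]]}}

```text
t: 7.8
eef_pos: [591.5, -233.3, 167.1]
tcp_rot: [3.141, 0.001, 1.774]
ft_force: [0.3, -1.0, -0.3]
opening: 0.207
```

```bash
python3 go.py 593 -229.5 122
python3 - <<'E'
from h import *
a=snap('side','s4')['img'][:,:,::-1];
A=cv2.resize(a[200:400,280:440],(480,600));cv2.imwrite('pics/s4z.png',A)
E
```

```text
t 7.8 pos [ 591.5 -233.3  167.1] F [ 0.3 -1.  -0.3] op 0.207
shift mm [ 3.5  2.2 45.1] norm 45.3 turn [ 0.001  0.001 -0.007]
```

View pics/s4z.png

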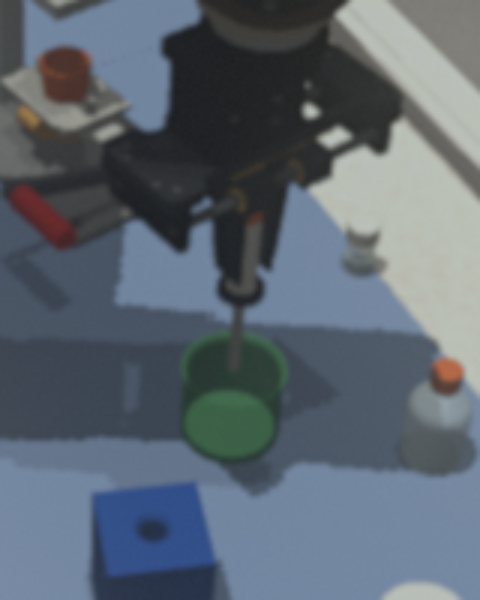

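The tip at (234,370) coincides with the beaker's mouth centre, so I lower.

Request:
{"op": "play_rows", "data": {"moves": [[0.003,0.002,0.012,0,0,0,0],[0,0,0.015,0,0,0,0],[0,0,0.015,0,0,0,0],[0,0,0,0,0,0,0],[0,0,0,0,0,0,0]]}}

```text
t: 8.35
eef_pos: [594.0, -231.0, 125.6]
tcp_rot: [3.137, 0.004, 1.772]
ft_force: [-0.5, -0.7, -0.1]
opening: 0.208
```

```bash
python3 go.py 593 -229.5 230
python3 - <<'E'
from h import *
a=snap('side','s5')['img'][:,:,::-1];
A=cv2.resize(a[200:400,280:440],(480,600));cv2.imwrite('pics/s5z.png',A)
E
```

```text
t 8.35 pos [ 594.  -231.   125.6] F [-0.5 -0.7 -0.1] op 0.208
shift mm [   1.2   -0.2 -104.4] norm 104.5 turn [ 0.004  0.004 -0.009]
```

View pics/s5z.png

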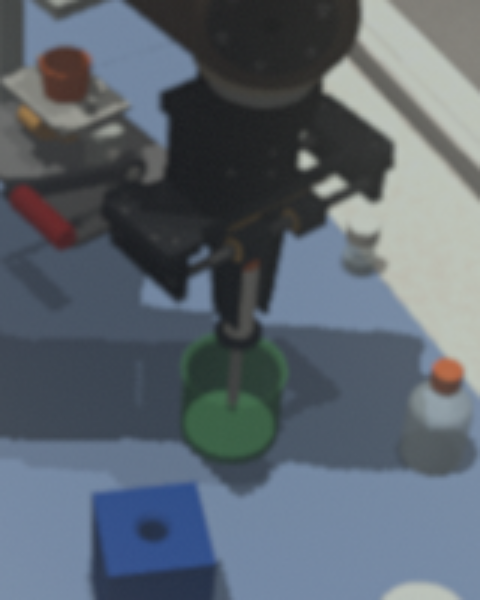

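The tip is about 40 mm below the rim, with no contact. I lift straight up, high enough to pass over the station arm.

Request:
{"op": "play_rows", "data": {"moves": [[0,0,-0.02,0.004,0.004,-0.008,0],[0,0,-0.03,0,0,0,0],[0,0,-0.03,0,0,0,0],[0,0,-0.03,0,0,0,0],[0,0,-0.03,0,0,0,0],[0,0,-0.025,0,0,0,0],[0,0,-0.015,0,0,0,0],[0,0,0,0,0,0,0]]}}

```text
t: 9.2
eef_pos: [593.7, -230.7, 319.3]
tcp_rot: [3.135, 0.005, 1.781]
ft_force: [-0.0, 0.5, -0.6]
opening: 0.204
```

```bash
python3 go.py 606.7 90 310
```

```text
t 9.2 pos [ 593.7 -230.7  319.3] F [-0.   0.5 -0.6] op 0.204
shift mm [310.9  79.5   8.4] norm 321.1 turn [ 0.006  0.005 -0.   ]
```

Request:
{"op": "play_rows", "data": {"moves": [[0.042,0.011,0,0.006,0.005,0,0],[0.042,0.011,0,0,0,0,0],[0.042,0.011,0,0,0,0,0],[0.042,0.011,0,0,0,0,0],[0.042,0.011,0,0,0,0,0],[0.042,0.011,0,0,0,0,0],[0.025,0.006,0,0,0,0,0],[0,0,0,0,0,0,0]]}}

```text
t: 10.0
eef_pos: [604.9, 64.8, 315.1]
tcp_rot: [-3.14, -0.001, 1.777]
ft_force: [0.3, -1.4, -0.0]
opening: 0.205
```

```bash
python3 go.py 606.7 90 310
```

```text
t 10.0 pos [604.9  64.8 315.1] F [ 0.3 -1.4 -0. ] op 0.205
shift mm [24.3  6.9  5.1] norm 25.8 turn [-0.002 -0.001 -0.004]
```

Request:
{"op": "play_rows", "data": {"moves": [[0.018,0.005,0.005,0,0,-0.004,0],[0.004,0.001,0.005,0,0,0,0],[0,0,0.005,0,0,0,0],[0,0,0,0,0,0,0],[0,0,0,0,0,0,0]]}}

```text
t: 10.5
eef_pos: [605.7, 85.3, 297.5]
tcp_rot: [-3.138, 0.0, 1.78]
ft_force: [-0.3, -0.2, -0.1]
opening: 0.205
```

```bash
python3 go.py 606.7 90 293
python3 - <<'E'
from h import *
a=snap('side','s6')['img'][:,:,::-1];b=snap('top','t6')['img'][:,:,::-1]
A=cv2.resize(a[120:270,220:370],(750,750)[:2] and (600,600));cv2.imwrite('pics/s6z.png',A)
cv2.imwrite('pics/t6z.png',cv2.resize(b[180:280,240:340],(600,600)))
E
```

```text
t 10.5 pos [605.7  85.3 297.5] F [-0.3 -0.2 -0.1] op 0.205
shift mm [4.4 2.  4.5] norm 6.6 turn [-0.004  0.    -0.001]
```

View pics/s6z.png

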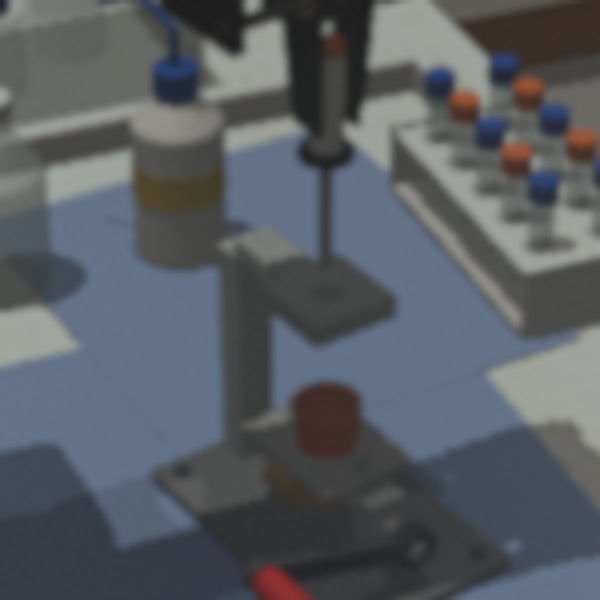

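View pics/t6z.png

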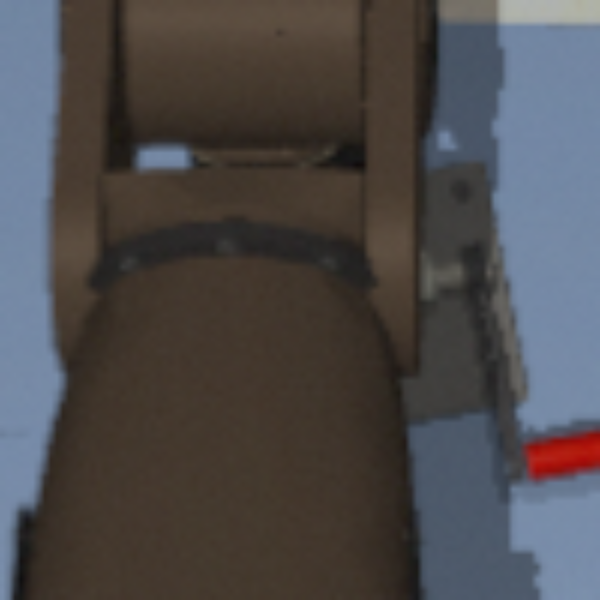

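Run:
```python
from h import *
S=load('s6')
g=lambda x,y:(220+(x+.5)/4-.5,120+(y+.5)/4-.5)
print(state()['eef_pos'])
print('tip',onz(S,*g(325,266),192.5),'proj',(np.array(proj(S,(605.7,85.3,192.5)))-[219.625,119.625])*4)
print('hole',onz(S,*g(328,293),172))
print('collar',onz(S,*g(326,150),265.5))
```

```text
[605.7672687   85.41337029 297.63242424]
tip [603.7195035  81.7517113 192.5      ] proj [325.74375639 262.10751861]
hole [606.79289135  84.41864463 172.        ]
collar [605.15316815  84.39357166 265.5       ]
```

Request:
{"op": "play_rows", "data": {"moves": [[0.0015,0.001,0.007,0,0,0,0],[0,0,0.007,0,0,0,0],[0,0,0,0,0,0,0],[0,0,0,0,0,0,0]]}}

```text
t: 11.0
eef_pos: [606.5, 86.2, 282.5]
tcp_rot: [-3.138, 0.0, 1.779]
ft_force: [0.8, 0.2, -0.4]
opening: 0.211
```

```bash
python3 go.py 607 87 280
python3 - <<'E'
from h import *
a=snap('side','s7')['img'][:,:,::-1]
A=cv2.resize(a[145:220,265:340],(600,600),interpolation=cv2.INTER_CUBIC);A=cv2.convertScaleAbs(A,alpha=1.7);cv2.imwrite('pics/s7z.png',A)
E
```

```text
t 11.0 pos [606.5  86.2 282.5] F [ 0.8  0.2 -0.4] op 0.211
shift mm [0.7 0.6 2.5] norm 2.7 turn [-0.003  0.    -0.002]
```

View pics/s7z.png

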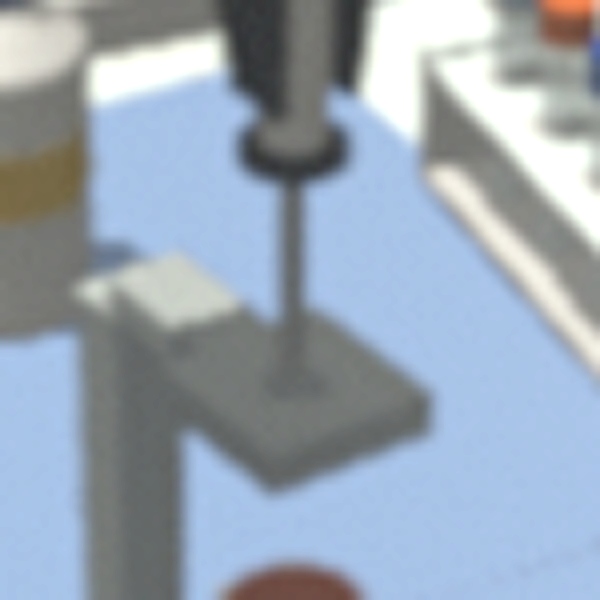

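The tip at (290,375) is right above the hole, which is centred near (297,382). I lower while watching the force.

Request:
{"op": "play_rows", "data": {"moves": [[0.0005,0.001,0.007,0,0,0,0],[0,0,0.007,0,0,0,0],[0,0,0.006,0,0,0,0],[0,0,0,0,0,0,0]]}}

```text
t: 11.45
eef_pos: [607.3, 87.1, 260.7]
tcp_rot: [-3.138, 0.0, 1.779]
ft_force: [0.1, 0.2, -0.8]
opening: 0.206
```

```bash
python3 go.py 607 87 207
python3 - <<'E'
from h import *
a=snap('side','s8')['img'][:,:,::-1]
A=cv2.resize(a[145:220,265:340],(600,600),interpolation=cv2.INTER_CUBIC);A=cv2.convertScaleAbs(A,alpha=1.7);cv2.imwrite('pics/s8z.png',A)
E
```

```text
t 11.45 pos [607.3  87.1 260.7] F [ 0.1  0.2 -0.8] op 0.206
shift mm [-0.  -0.2 53.7] norm 53.7 turn [-0.003  0.    -0.002]
```

View pics/s8z.png

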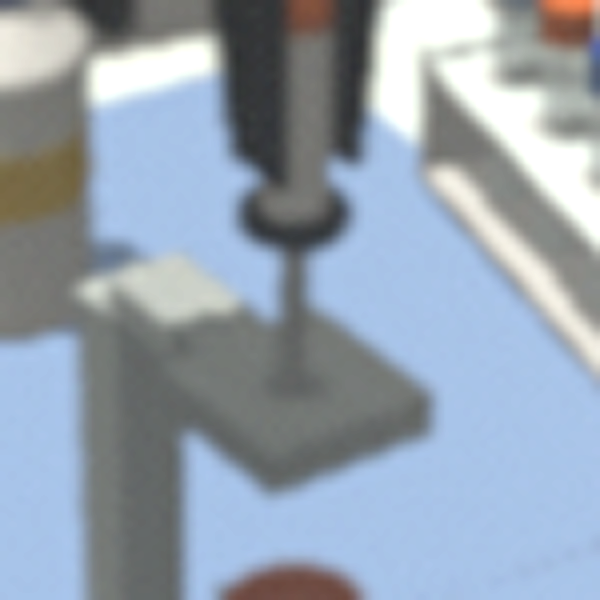

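The tip is now about 16 mm below the arm's top face with no force, so it is in the hole. I continue.

Request:
{"op": "play_rows", "data": {"moves": [[0,0,0.012,0,0,0,0],[0,0,0.012,0,0,0,0],[0,0,0.012,0,0,0,0],[0,0,0.006,0,0,0,0],[0,0,0.002,0,0,0,0],[0,0,0,0,0,0,0]]}}

```text
t: 12.1
eef_pos: [607.1, 87.0, 212.6]
tcp_rot: [-3.138, 0.0, 1.779]
ft_force: [-0.4, -0.4, 0.7]
opening: 0.203
```

```bash
python3 go.py 607 87 207
```

```text
t 12.1 pos [607.1  87.  212.6] F [-0.4 -0.4  0.7] op 0.203
shift mm [-0.  -0.1  5.6] norm 5.6 turn [-0.004  0.    -0.002]
```

Request:
{"op": "play_rows", "data": {"moves": [[0,0,0.002,0,0,0,0],[0,0,0.002,0,0,0,0],[0,0,0.001,0,0,0,0],[0,0,0,0,0,0,0]]}}

```text
t: 12.5
eef_pos: [607.6, 87.0, 208.1]
tcp_rot: [-3.139, 0.0, 1.779]
ft_force: [0.2, -0.2, -0.7]
opening: 0.201
```

```bash
python3 go.py 607 87 207
python3 - <<'E'
from h import *
a=snap('side','s9')['img'][:,:,::-1]
A=cv2.resize(a[145:220,265:340],(600,600),interpolation=cv2.INTER_CUBIC);A=cv2.convertScaleAbs(A,alpha=1.7);cv2.imwrite('pics/s9z.png',A)
E
```

```text
t 12.5 pos [607.6  87.  208.1] F [ 0.2 -0.2 -0.7] op 0.201
shift mm [ 0.1 -0.6  1.1] norm 1.2 turn [-0.002  0.    -0.002]
```

View pics/s9z.png

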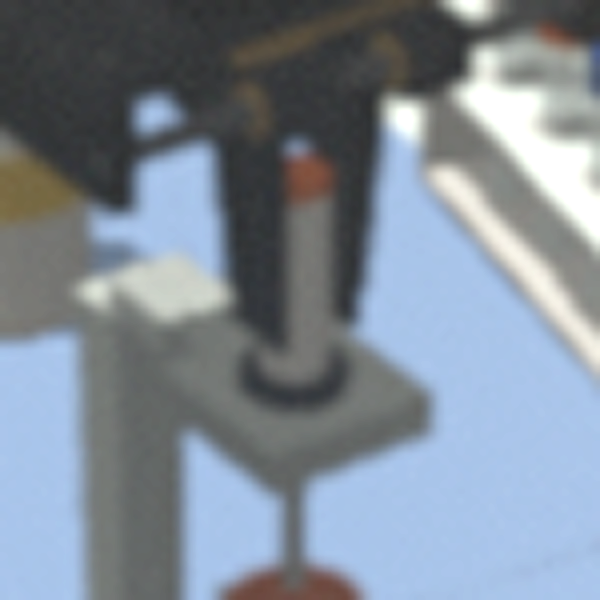

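The shaft shows below the arm at (292,520) and the collar is about 1 mm above the arm. I'll go the last millimetre and release.

Request:
{"op": "play_rows", "data": {"moves": [[0,0,0.0015,0,0,0,0],[0,0,0,0,0,0,0],[0,0,0,0,0,0,0]]}}

```text
t: 12.85
eef_pos: [607.8, 87.1, 207.1]
tcp_rot: [-3.141, 0.001, 1.779]
ft_force: [-0.4, -0.6, -0.8]
opening: 0.204
```

```bash
python3 go.py 607 87 207
```

```text
t 12.85 pos [607.8  87.1 207.1] F [-0.4 -0.6 -0.8] op 0.204
shift mm [ 0.1 -0.8  0.1] norm 0.8 turn [-0.001  0.001 -0.002]
```

Request:
{"op": "play_rows", "data": {"moves": [[0,0,0,0,0,0,30],[0,0,0,0,0,0,40],[0,0,0,0,0,0,60],[0,0,0,0,0,0,80],[0,0,0,0,0,0,80],[0,0,0,0,0,0,80]]}}

```text
t: 13.45
eef_pos: [607.8, 87.1, 207.1]
tcp_rot: [-3.141, 0.001, 1.779]
ft_force: [0.7, 0.7, 0.1]
opening: 0.654
```

```bash
python3 go.py 607 87 310
python3 - <<'E'
from h import *
a=snap('side','s10')['img'][:,:,::-1]
A=cv2.resize(a[145:235,255:345],(600,600),interpolation=cv2.INTER_CUBIC);A=cv2.convertScaleAbs(A,alpha=1.7);cv2.imwrite('pics/s10z.png',A)
E
```

```text
t 13.45 pos [607.8  87.1 207.1] F [0.7 0.7 0.1] op 0.654
shift mm [   0.    -0.9 -102.9] norm 102.9 turn [-0.001  0.001 -0.002]
```

View pics/s10z.png

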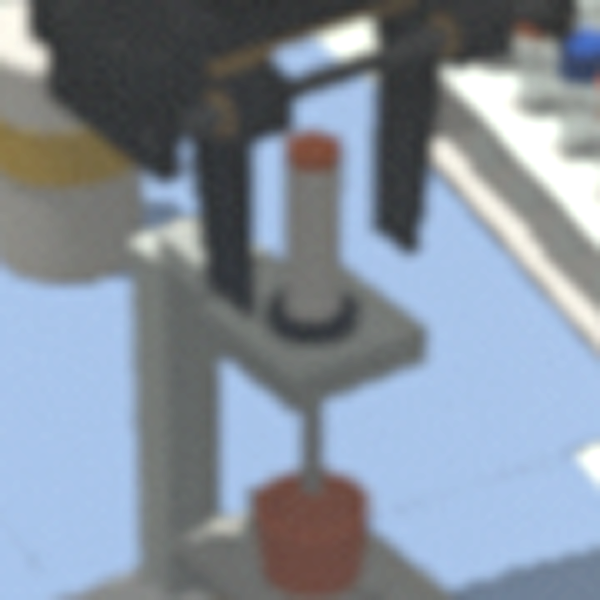

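The probe stands seated and free. Next I go straight up, then over to the lever handle.

Request:
{"op": "play_rows", "data": {"moves": [[0,0,-0.015,0,0,0,80],[0,0,-0.02,0,0,0,90],[0,0,-0.02,0,0,0,100],[0,0,-0.02,0,0,0,100],[0,0,-0.015,0,0,0,100],[0,0,-0.005,0,0,0,100],[0,0,0,0,0,0,100]]}}

```text
t: 14.2
eef_pos: [607.5, 87.1, 304.7]
tcp_rot: [-3.139, 0.0, 1.779]
ft_force: [0.7, 0.1, -0.5]
opening: 1.001
```

```bash
python3 go.py 529.5 -49 300
python3 - <<'E'
from h import *
a=snap('side','s11')['img'][:,:,::-1]
A=cv2.resize(a[145:295,255:355],(480,720)[:2] and (400,600),interpolation=cv2.INTER_CUBIC);A=cv2.convertScaleAbs(A,alpha=1.7);cv2.imwrite('pics/s11z.png',A)
E
```

```text
t 14.2 pos [607.5  87.1 304.7] F [ 0.7  0.1 -0.5] op 1.001
shift mm [-117.  -104.5    5. ] norm 157.0 turn [-0.003  0.    -0.002]
```

View pics/s11z.png

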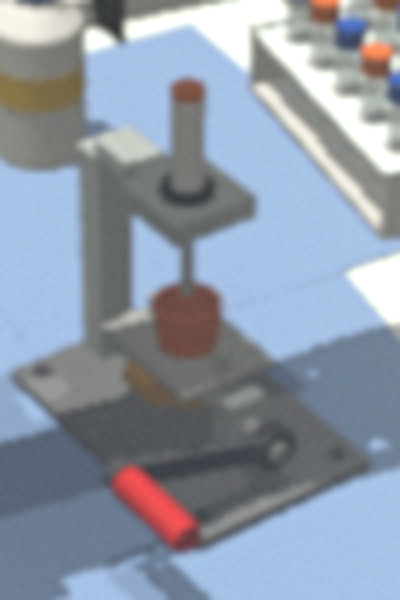

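Request:
{"op": "play_rows", "data": {"moves": [[-0.025,-0.022,0,0,0,0,100],[-0.025,-0.022,0,0,0,0,100],[-0.025,-0.022,0,0,0,0,100],[-0.025,-0.022,0,0,0,0,100],[-0.01,-0.01,0.01,0,0,0,100],[0,0,0.02,0,0,0,100],[0,0,0,0,0,0,100]]}}

```text
t: 14.95
eef_pos: [529.2, -44.9, 267.0]
tcp_rot: [-3.129, -0.003, 1.78]
ft_force: [-0.5, -0.0, -0.1]
opening: 1.0
```

```bash
python3 go.py 529.5 -49 64
```

```text
t 14.95 pos [529.2 -44.9 267. ] F [-0.5 -0.  -0.1] op 1.0
shift mm [ -4.6   1.9 202.9] norm 203.0 turn [-0.012 -0.003 -0.001]
```

Request:
{"op": "play_rows", "data": {"moves": [[-0.0045,0.002,0.03,-0.012,-0.003,0,100],[0,0,0.03,0,0,0,100],[0,0,0.03,0,0,0,100],[0,0,0.02,0,0,0,100],[0,0,0.01,0,0,0,100],[0,0,0,0,0,0,100]]}}

```text
t: 15.55
eef_pos: [533.5, -48.0, 144.0]
tcp_rot: [3.141, 0.0, 1.782]
ft_force: [1.0, -0.0, 0.2]
opening: 1.002
```

```bash
python3 go.py 529.5 -49 64
python3 - <<'E'
from h import *
c=snap('side','s12');a=c['img'][:,:,::-1]
A=cv2.resize(a[170:320,230:380],(600,600),interpolation=cv2.INTER_CUBIC);A=cv2.convertScaleAbs(A,alpha=1.7);cv2.imwrite('pics/s12z.png',A)
E
```

```text
t 15.55 pos [533.5 -48.  144. ] F [ 1.  -0.   0.2] op 1.002
shift mm [-0.1 -4.2 80. ] norm 80.1 turn [0.001 0.    0.001]
```

View pics/s12z.png

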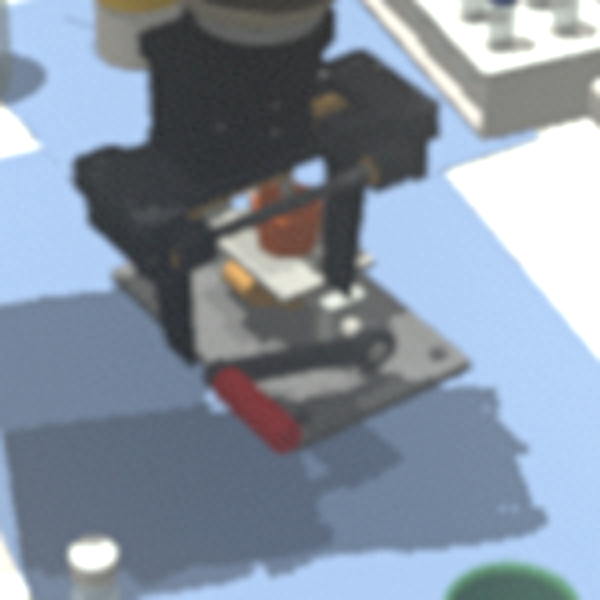

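The jaws straddle the handle, which lies at (258,410). I descend.

Request:
{"op": "play_rows", "data": {"moves": [[-0.003,-0.004,0.02,0,0,0,100],[0,0,0.02,0,0,0,100],[0,0,0.018,0,0,0,100],[0,0,0.01,0,0,0,100],[0,0,0.003,0,0,0,100],[0,0,0,0,0,0,100]]}}

```text
t: 16.2
eef_pos: [535.3, -52.3, 78.5]
tcp_rot: [3.129, 0.006, 1.783]
ft_force: [0.2, 0.1, -0.1]
opening: 0.999
```

```bash
python3 go.py 530 -52 64
python3 - <<'E'
from h import *
c=snap('side','s13');a=c['img'][:,:,::-1]
A=cv2.resize(a[170:320,230:380],(600,600),interpolation=cv2.INTER_CUBIC);A=cv2.convertScaleAbs(A,alpha=1.7);cv2.imwrite('pics/s13z.png',A)
E
```

```text
t 16.2 pos [535.3 -52.3  78.5] F [ 0.2  0.1 -0.1] op 0.999
shift mm [ 1.5 -5.3 14.5] norm 15.5 turn [0.012 0.006 0.002]
```

View pics/s13z.png

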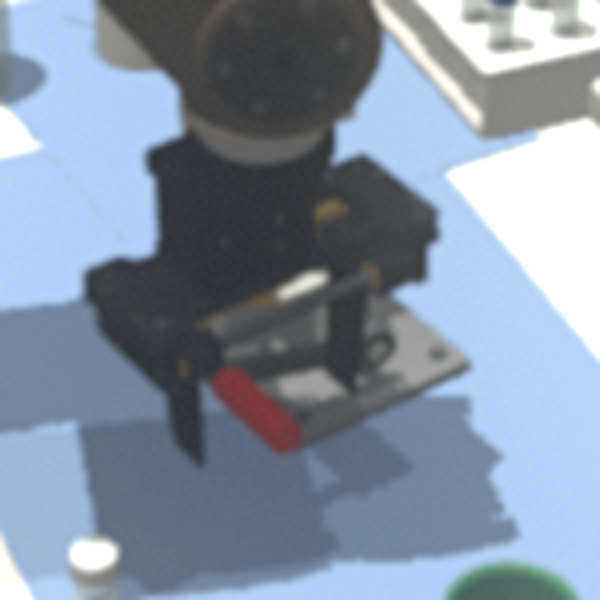

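Request:
{"op": "play_rows", "data": {"moves": [[0.001,-0.005,0.008,0.012,0.006,0,80],[0,0,0.006,0,0,0,60],[0,0,0,0,0,0,40],[0,0,0,0,0,0,40],[0,0,0,0,0,0,40]]}}

```text
t: 16.75
eef_pos: [530.8, -52.5, 65.3]
tcp_rot: [3.139, 0.0, 1.783]
ft_force: [-0.1, 1.8, 0.3]
opening: 0.637
```

```bash
python3 go.py 530 -52 64
```

```text
t 16.75 pos [530.8 -52.5  65.3] F [-0.1  1.8  0.3] op 0.637
shift mm [ 0.7 -0.7  1.3] norm 1.6 turn [0.002 0.    0.002]
```

Request:
{"op": "play_rows", "data": {"moves": [[0,0,0.001,0,0,0,30],[0,0,0,0,0,0,25],[0,0,0,0,0,0,15],[0,0,0,0,0,0,0],[0,0,0,0,0,0,0],[0,0,0,0,0,0,0],[0,0,0,0,0,0,0],[0,0,0,0,0,0,0]]}}

```text
t: 17.55
eef_pos: [531.7, -52.5, 64.9]
tcp_rot: [3.137, 0.001, 1.784]
ft_force: [1.1, -0.3, -0.2]
opening: 0.202
```

```bash
python3 go.py 530 -52 64
```

```text
t 17.55 pos [531.7 -52.5  64.9] F [ 1.1 -0.3 -0.2] op 0.202
shift mm [ 0.8 -1.5  0.9] norm 1.9 turn [0.004 0.001 0.003]
```

Gripped. I'll swing along the arc in short pieces and correct as I go.

Request:
{"op": "play_rows", "data": {"moves": [[0,0.0045,-0.0135,0,0,0,0],[0,0.0065,-0.013,0,0,0,0],[0,0.008,-0.012,0,0,0,0],[0,0,0,0,0,0,0]]}}

```text
t: 17.95
eef_pos: [550.2, -48.4, 103.1]
tcp_rot: [3.139, 0.0, 1.784]
ft_force: [1.1, -0.1, -5.3]
opening: 0.202
```

```bash
cat > lev.py <<'E'
import sys
from h import *
s=state();p=s['eef_pos'];a=0.212
u=np.array([np.cos(a),np.sin(a)]);v=np.array([-u[1],u[0]])
A=np.array([531.7,-52.5])+106*u   # axis
d=p[:2]-A;X=d@u;Y=d@v;Z=p[2]+4.5-40
print('t',round(s['t'],2),p.round(1),'rot',s['tcp_rot'].round(3),'F',s['ft_force'].round(1),'op',round(s['opening'],3))
print('r',np.hypot(X,Z).round(1),'theta',(np.arctan2(Z,-X)-.2705).round(3),'X',X.round(1),'Y',Y.round(1),'Z',Z.round(1))
E
python3 lev.py
```

```text
t 17.95 [550.2 -48.4 103.1] rot [3.139 0.    1.784] F [ 1.1 -0.1 -5.3] op 0.202
r 110.2 theta 0.39 X -87.0 Y 0.2 Z 67.6
```

Right on the arc: r 110.2, θ 0.39, force about 5 N.

Request:
{"op": "play_rows", "data": {"moves": [[0,0.0095,-0.0105,0,0,0,0],[0,0.011,-0.0095,0,0,0,0],[0,0.012,-0.008,0,0,0,0],[0,0,0,0,0,0,0]]}}

```text
t: 18.35
eef_pos: [578.2, -42.3, 128.9]
tcp_rot: [-3.133, -0.001, 1.784]
ft_force: [-3.3, -2.8, -1.1]
opening: 0.201
```

```bash
python3 lev.py
```

```text
t 18.35 [578.2 -42.3 128.9] rot [-3.133e+00 -1.000e-03  1.784e+00] F [-3.3 -2.8 -1.1] op 0.201
r 110.1 theta 0.741 X -58.4 Y 0.2 Z 93.4
```

Request:
{"op": "play_rows", "data": {"moves": [[0,0.0105,-0.006,-0.008,0,0,0],[0,0.0115,-0.0045,0,0,0,0],[0,0.012,-0.0035,0,0,0,0],[0,0,0,0,0,0,0]]}}

```text
t: 18.75
eef_pos: [605.9, -36.4, 141.3]
tcp_rot: [-3.129, -0.003, 1.785]
ft_force: [-4.8, -2.0, 6.4]
opening: 0.201
```

```bash
python3 lev.py
```

```text
t 18.75 [605.9 -36.4 141.3] rot [-3.129e+00 -3.000e-03  1.785e+00] F [-4.8 -2.   6.4] op 0.201
r 110.0 theta 1.024 X -30.0 Y 0.1 Z 105.8
```

Request:
{"op": "play_rows", "data": {"moves": [[0,0.01,-0.0025,-0.012,-0.003,0,0],[0,0.01,-0.0015,0,0,0,0],[0,0.006,-0.0005,0,0,0,0],[0,0,0,0,0,0,0],[0,0,0,0,0,0,0]]}}

```text
t: 19.25
eef_pos: [626.2, -32.1, 145.0]
tcp_rot: [-3.133, -0.001, 1.785]
ft_force: [-5.4, -0.7, 7.9]
opening: 0.202
```

```bash
python3 lev.py;python3 - <<'E'
from h import *
c=snap('side','s14');a=c['img'][:,:,::-1];snap('top','t14')
A=cv2.resize(a[140:290,230:380],(600,600),interpolation=cv2.INTER_CUBIC);A=cv2.convertScaleAbs(A,alpha=1.7);cv2.imwrite('pics/s14z.png',A)
E
```

```text
t 19.25 [626.2 -32.1 145. ] rot [-3.133e+00 -1.000e-03  1.785e+00] F [-5.4 -0.7  7.9] op 0.202
r 109.9 theta 1.215 X -9.4 Y 0.1 Z 109.5
```

View pics/s14z.png

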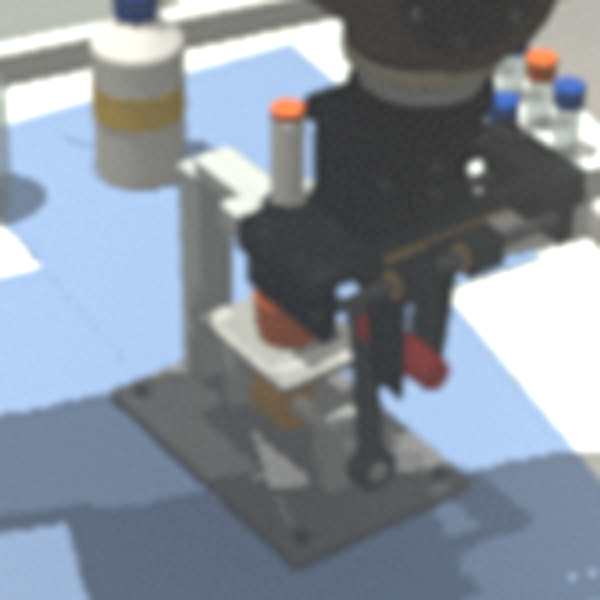

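View pics/t14.png

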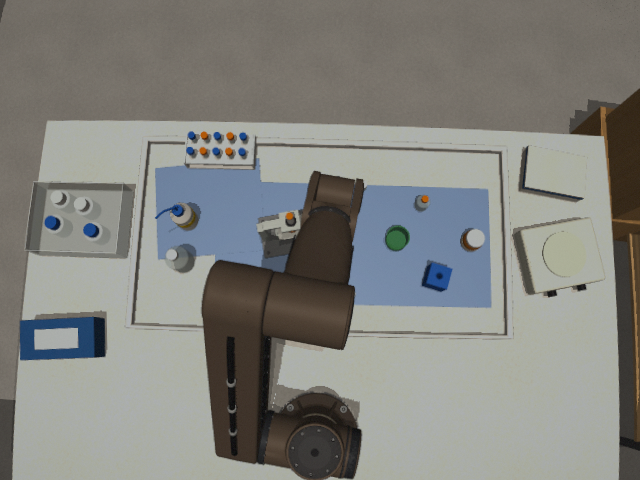

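The probe is still seated, the cup has risen around its tip, and the lever is nearly upright. About 8 mm remains.

Request:
{"op": "play_rows", "data": {"moves": [[0,0.006,-0.0005,-0.008,0,0,0],[0,0.0025,0,0,0,0,0],[0,0,0,0,0,0,0],[0,0,0,0,0,0,0]]}}

```text
t: 19.75
eef_pos: [630.3, -31.2, 145.3]
tcp_rot: [-3.137, -0.002, 1.785]
ft_force: [-3.6, -0.7, 7.6]
opening: 0.201
```

```bash
python3 lev.py
```

```text
t 19.75 [630.3 -31.2 145.3] rot [-3.137e+00 -2.000e-03  1.785e+00] F [-3.6 -0.7  7.6] op 0.201
r 109.9 theta 1.254 X -5.1 Y 0.1 Z 109.8
```

Request:
{"op": "play_rows", "data": {"moves": [[0,0.005,-0.0004,0,0,0,0],[0,0.001,0,0,0,0,0],[0,0,0,0,0,0,0],[0,0,0,0,0,0,0]]}}

```text
t: 20.15
eef_pos: [632.1, -30.8, 145.4]
tcp_rot: [-3.132, -0.002, 1.785]
ft_force: [-4.5, -0.0, 8.3]
opening: 0.201
```

```bash
python3 lev.py
```

```text
t 20.15 [632.1 -30.8 145.4] rot [-3.132e+00 -2.000e-03  1.785e+00] F [-4.5 -0.   8.3] op 0.201
r 110.0 theta 1.271 X -3.2 Y 0.1 Z 109.9
```

Request:
{"op": "play_rows", "data": {"moves": [[0,0.004,-0.0003,-0.005,0,0,0],[0,0.002,0,0,0,0,0],[0,0.001,0,0,0,0,0]]}}

```text
t: 20.45
eef_pos: [635.9, -30.0, 145.4]
tcp_rot: [-3.134, -0.003, 1.785]
ft_force: [-4.4, -0.2, 7.8]
opening: 0.204
```

```bash
python3 lev.py;python3 - <<'E'
from h import *
c=snap('side','s15');a=c['img'][:,:,::-1]
A=cv2.resize(a[140:290,230:380],(600,600),interpolation=cv2.INTER_CUBIC);A=cv2.convertScaleAbs(A,alpha=1.7);cv2.imwrite('pics/s15z.png',A)
E
python3 lev.py
```

```text
t 20.45 [635.9 -30.  145.4] rot [-3.134e+00 -3.000e-03  1.785e+00] F [-4.4 -0.2  7.8] op 0.204
r 109.9 theta 1.305 X 0.6 Y 0.1 Z 109.9
t 20.5 [635.9 -30.  145.4] rot [-3.134e+00 -3.000e-03  1.785e+00] F [-4.3  0.1  7.8] op 0.204
r 109.9 theta 1.305 X 0.6 Y 0.1 Z 109.9
```

View pics/s15z.png

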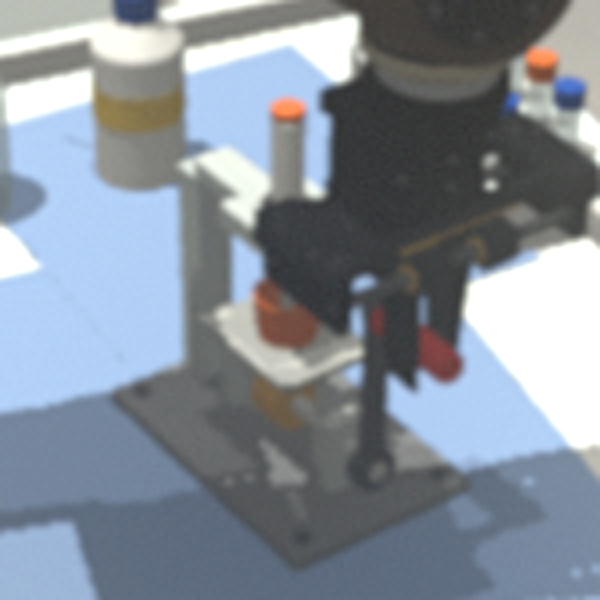

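Run:
```python
from h import *
S=load('s15');a=0.212;u=np.array([np.cos(a),np.sin(a)]);v=np.array([-u[1],u[0]])
A=np.array([531.7,-52.5])+106*u
for off in (32,36):
  for th in(1.2,1.3,1.4):
    f=th+.2705;P=A+v*off
    b=np.array(proj(S,(*P,40)));X=P-110*np.cos(f)*u
    t=np.array(proj(S,(*X,40+110*np.sin(f))));print(off,th,((b-[229.6,139.6])*4).round(),((t-[229.6,139.6])*4).round())
im=S['img'][140:290,230:380];h=cv2.resize(im[50:125,70:140],(560,600),interpolation=cv2.INTER_CUBIC)[:,:,::-1];cv2.imwrite('pics/s15y.png',cv2.convertScaleAbs(h,alpha=2.2))
```

```text
32 1.2 [379. 470.] [368. 323.]
32 1.3 [379. 470.] [384. 315.]
32 1.4 [379. 470.] [400. 309.]
36 1.2 [375. 466.] [364. 319.]
36 1.3 [375. 466.] [380. 312.]
36 1.4 [375. 466.] [396. 306.]
```

View pics/s15y.png

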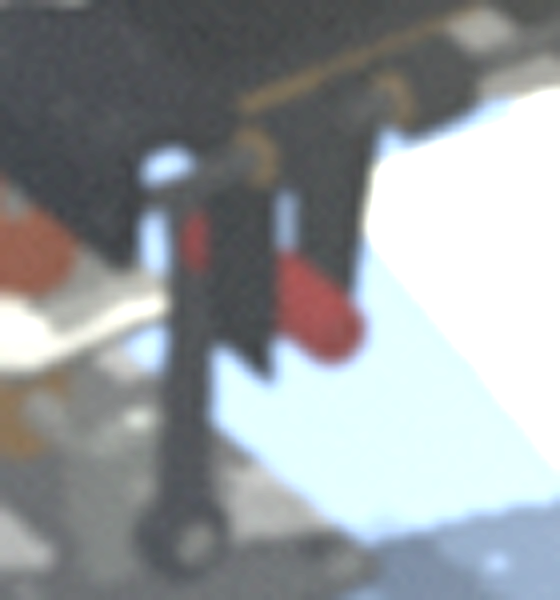

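The lever's image slope is about 3.5 px over 132, against about 4.3 predicted for upright. That puts it at roughly 1.30 rad, in line with the TCP estimate of 1.305. Beaker and bystanders are unmoved in the top view, so I hand in.

```bash
python3 -c "
from h import *
print(job_done())"; python3 lev.py
```

```text
the job is handed in; nothing more can be done
None
the job is handed in; nothing more can be done
```

I finished the job and handed it in at about 20.5 s, with the gripper still holding the lever upright. I took the probe from the block and dipped its tip about 40 mm below the beaker rim. I then seated it in the station arm, let it go, and swung the lever up by its red handle.

**Last checks:**
- **Lever:** The arm's position gives a lever angle of about 1.305 rad, and the side picture shows the lever upright at about 1.30. The force stayed below about 10 N at every reading.
- **Probe and cup:** After release, the side view showed the collar on the arm and the tip over the cup. In the last picture the probe still stands upright and the cup is raised around the tip. The gripper hides the collar there, so I could not re-check that it still rests on the arm.
- **Beaker and bystanders:** The beaker and all the bottles I could see stand at their starting places in the top view from just before the last few millimetres of the swing. The arm hid the two small vials there. Both stood in their places in earlier side views.

**Disagreement:** The two cameras differed by about 4–8 mm in y around the station. I used the side view because it matched the arm's own position, and the probe went into the hole without any contact force.

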